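# Thread the disc-case spindle

## Robot

A 6-joint arm with a two-finger parallel gripper is mounted at the origin on a cart in front of the work surface, level with it; the furniture and walls round the work are solid. World frame = base frame: x ahead of the robot, y to its left, z up, the work surface at z = 0. Lengths are in m, angles in rad, forces in N, time in s.
With the tool pointing down it reaches from about 0.3 to 0.775 m from the base axis. Payload 14.6 kg.
Tool frame: the origin (TCP) lies midway between the tips of the shut fingers; the grasp point (between the pads) lies 19 mm behind it (ctrl.grip_depth is the z of the grasp point in the tool frame, in m); z points along the fingers, y is the line along which they close (so a half turn about z gives the same grasp; the last joint's range is limited). The gripper opens to 94 mm and grips with 3 to 60 N. Pads are 16 mm wide; open, the fingers measure 119 mm over their backs; the gripper's body (75 mm by 177 mm) begins 78 mm behind the grasp point.
Start: joints at [1.168, 0.3, 1.521, -0, 1.321, -0.067], TCP at [0.181, 0.519, 0.185] pointing down, gripper open.
Joint ranges: [-3.03, 3.03], [-0.79, 2.21], [0.23, 2.52], [-1.04, 4.18], [0, 3.07], [-2.55, 2.55]. Speed limits (rad/s): [2.22, 2.22, 2.57, 3.14, 3.14, 3.14].

## Interface

Orientations are given as [roll, pitch, yaw] about the fixed x, y, z axes, in that order (R = Rz(yaw) Ry(pitch) Rx(roll)).
In Python, from station import ctrl gives the robot as it stands. The module is installed in compiled form; this text tells all that it offers.
- The arm moves only by the tool carry_out, never from a script. Its argument "commands" is a list of rows, each a list of 3 entries, a list of its own where there are three numbers: the closure, from 0 (fully open) to 1 (shut), then the shift along the tool's x, y, z in mm, then the turn, a rotation vector about the tool's x, y, z in rad. In form: [[gripper, [tx, ty, tz], [wx, wy, wz]], ...]. A call has 1 to 10 rows; each row shifts and turns the commanded pose from where the row before left it, along the tool's axes as they then stand; what a row does not reach is not made up. A row lasts 1/8 s, in which the tool goes at most 62.5 mm and 10.7 degrees, less where a joint would pass 70% of its speed; a pose out of reach is approached as far as the arm can. A call with a gripper value outside its range is refused whole. The fingers move at their own pace and stop on an object; "squeeze" is the grip in N (left out, the last holds). Time passes only in rows, so rows that do not move let the fingers close. It gives the time, the measured TCP pose, the force, the opening and the grip force at its end, in the units of the state.
- ctrl.get_obs(): the state, without advancing time (a new reading comes with each control period).
- ctrl.camera(name): name is "scene" or "top" or "wrist"; returns a dict with "img" (384x512x3 uint8, blue, green, red), "camera_matrix" (3x3 intrinsics, pixels), "rvec" (rotation vector, rad) and "tvec" (3), from world to camera coordinates, as OpenCV has them. Camera axes: x right, y down, z forward; pixel columns grow to the right and rows downward; lengths in m; the calibration is good to about 2 mm. A picture is of the moment at which its call begins. There is no depth.
- ctrl.hand_in(): hands the job in; it is judged then, once.
Trained networks look in the newest picture that a camera, given by its name, has taken for a name from the list of things; names that differ only in an ending like _2 or _b are one class to them, and where a whole thing is asked for, a point or a joint stands for the part that bears it (a point fixed in the world has none). Each returns a list of dicts, best first, with "score" (0 to 1); they miss things now and then, are a little off and sometimes report something else, mostly with a low value. They report only what shows in the picture. A call takes as long as a camera call.
- ctrl.outline_of(thing, camera): "region" (384x512 bool, what is visible of it).
- ctrl.place_of(thing, camera): "at" ([x, y, z] in m, in world coordinates, good to about 4 mm: a listed point, or the origin of a listed thing).
The state is a dict: "time_s": time; "qpos": joint angles; "joint_vel": joint speeds; "tau": joint torques, N m; "ee_pos": TCP position; "eef_rot": TCP orientation; "force": force on the tool from outside, world axes, zero at the start; "moment": the same for the moment, N m; "grip_width": finger opening in m; "grip_force": force on a finger pad.
Only numpy, scipy, OpenCV 4.12 (cv2) and the standard library are available. Lean on these libraries where they do the work, as an engineer would, in place of code of your own. Each camera call takes 0.05 s, during which the arm holds its last target. There are 200 camera calls.

## Task

Put the food processor's cutting discs away: lay the last disc, hub up, on the two already in the round storage case, then take the spindle from its parking hole on the case and pass it down through all three hubs into the socket in the case's floor, pressed fully home so that it clicks and the collar under its knob sits flush on the top hub. The lower discs lie out of line in the case, so feel for each hole and coax the discs into line with the spindle; never force it (keep every push under 25 N), and leave the other things on the worktop alone.

Things in the scene. Friction and masses are not known exactly. Their poses are not given: they have to be found in the camera images.
- case_socket (a point): Centre of the socket's mouth in the floor of the round white storage case (fixed to the worktop), z up. Floor 20 mm above the worktop; round wall, inner diameter 148 mm, top 36 mm above the floor. The socket is a plain hole, 14 mm wide, 17 mm deep. Two spring catches in it resist the spindle's last 9 mm (about 8 N at first, then about 3 N) and snap into its groove when it is home.
- case_stack (a point): Point on the socket's axis, 32 mm above the case floor, at the hub top of the upper of the two discs already in the case. They are of the same size as the last one, lie flat, hub up, one on the other (hub tops 16 and 32 mm above the floor), slide easily (friction about 0.3), and each lies up to 9 mm off the axis, in a direction of its own that is not measured.
- case_parking (a point): Centre of the mouth of the spindle's parking hole, 14 mm wide and 28 mm deep, in a small white boss 29 mm across beside the case wall; the mouth is 34 mm above the worktop and 98 mm from the socket's axis. z up. The spindle stands loose in it at the start.
- disc_hub (a point): The last disc, flat on the worktop, hub up: steel slicing disc 128 mm across and 3 mm thick, about 0.18 kg, with a black round hub 44 mm wide on it whose top is 16 mm above the disc's underside. A plain 14 mm bore goes through the hub. This point is on the bore's axis, 8 mm above the underside; z up. Laid on the other two discs it is 40 mm above the case floor.
- spindle_knob (a point): The spindle, upright in its parking hole, 0.1 kg: black round knob 32 mm wide and 32 mm high, below it a black collar 22 mm wide and 7 mm high, below that a steel shaft 12 mm thick and 64 mm long. This point is the knob's centre, on the shaft's axis, 23 mm above the collar's underside and 87 mm above the tip; z up along the shaft. Home through three discs it is 71 mm above the case floor.
- spindle_tip (a point): The lower end of the spindle's shaft, on its axis: a flat 6 mm wide, from which the nose widens to the full 12 mm over 6 mm of length; a snap groove follows 7 to 17 mm above the tip. Home, it is 16 mm below the case's floor, just short of the socket's bottom.
- timer: Bystander: wind-up kitchen timer, 70 mm wide and 53 mm high, origin at its underside. Loose.
- shaker: Bystander: glass salt shaker, 44 mm wide and 90 mm high, origin at its underside. Loose.
- hook: Bystander: pale dough hook of the mixer, 144 mm long, lying on the worktop, origin at its underside. Loose.

How it is judged:
By the outcome, as a careful person would: the job done as asked, in the order asked, and still so for the second after the job is handed in, with the robot touching nothing.
It also fails if it takes over 70 s, if anything falls off the work surface, if the arm or the gripper's body presses on something with over 40 N, if the wrist force passes 120 N, or if a joint passes its speed limit or range.

## Working session

There is one attempt and no reset: what is moved stays moved. The work goes in short steps, Python scripts to look and compute and a tool call to move; the robot and the scene stay as the last step left them, time stands still between calls to the robot, and variables do not carry over. Pictures are saved under pics/ and viewed, at most 11 in all, crops included, and the job is handed in when it is done.

Besides the shell and the picture viewer there is one more tool, called by a JSON object that holds its "api" and its "payload", one argument or row to a line. carry_out: Moves the arm, as the interface text tells. Its arguments: {"type":"object","properties":{"commands":{"type":"array","items":{"type":"array"}},"squeeze":{"type":"number"}},"required":["commands"]}

```bash
mkdir -p pics; cat > h.py <<'E'
from station import ctrl
import numpy as np, cv2
def ray(c,uv,z):
    R=cv2.Rodrigues(np.array(c["rvec"],float))[0];t=np.array(c["tvec"],float).ravel()
    K=np.array(c["camera_matrix"]);o=-R.T@t
    d=R.T@np.linalg.inv(K)@np.array([uv[0],uv[1],1.]);s=(z-o[2])/d[2];return o+s*d
def proj(c,p): return cv2.projectPoints(np.array(p,float).reshape(-1,3),np.array(c["rvec"],float),np.array(c["tvec"],float),np.array(c["camera_matrix"]),None)[0].reshape(-1,2)
E
python3 - <<'E'
from h import *
np.set_printoptions(precision=4,suppress=True)
for n in ("top","scene"):
    c=ctrl.camera(n);cv2.imwrite(f"pics/{n}0.png",c["img"])
    for t in "case_socket case_stack case_parking disc_hub spindle_knob spindle_tip timer shaker hook".split():
        r=ctrl.place_of(t,n);print(n,t,[(np.round(x["at"],4).tolist(),round(x["score"],2)) for x in r[:2]])
o=ctrl.get_obs();print(o)
E
```

```text
top case_socket []
top case_stack []
top case_parking []
top disc_hub [([0.5111, 0.3462, 0.0067], 0.74)]
top spindle_knob [([0.4582, -0.1334, 0.0936], 0.6)]
top spindle_tip [([0.458, -0.1374, 0.0064], 0.62)]
top timer [([0.5468, -0.2626, -0.003], 0.89)]
top shaker [([0.4561, -0.2592, 0.0018], 0.63)]
top hook [([0.6281, 0.4948, -0.0], 0.7)]
scene case_socket [([0.4909, -0.0404, 0.0177], 0.8), ([0.4536, -0.2618, 0.0008], 0.75)]
scene case_stack [([0.4959, -0.0441, 0.052], 0.85)]
scene case_parking [([0.4611, -0.1316, 0.0333], 0.96)]
scene disc_hub [([0.5114, 0.3455, 0.0065], 0.73)]
scene spindle_knob [([0.4593, -0.1318, 0.0901], 0.66)]
scene spindle_tip [([0.4589, -0.1342, 0.0034], 0.47)]
scene timer [([0.5501, -0.2663, -0.0003], 0.69)]
scene shaker [([0.4532, -0.2633, 0.0018], 0.5)]
scene hook [([0.4605, -0.1322, 0.0894], 0.52)]
{'time_s': 1.0, 'qpos': array([ 1.1684,  0.2999,  1.521 , -0.    ,  1.3207, -0.0666]), 'joint_vel': array([-0.0001,  0.0011,  0.0004, -0.0011, -0.0007,  0.0009]), 'tau': array([  0.0015, -53.1685, -35.2907,   0.0707,   0.0216,   0.    ]), 'ee_pos': array([0.1812, 0.5193, 0.185 ]), 'eef_rot': array([-3.1415,  0.    ,  2.8058]), 'force': array([ 0.0848,  0.6549, -0.0234]), 'moment': array([-0.007 , -0.0138, -0.0446]), 'grip_force': 0.0, 'grip_width': 0.09414150092674445}
```

View pics/top0.png

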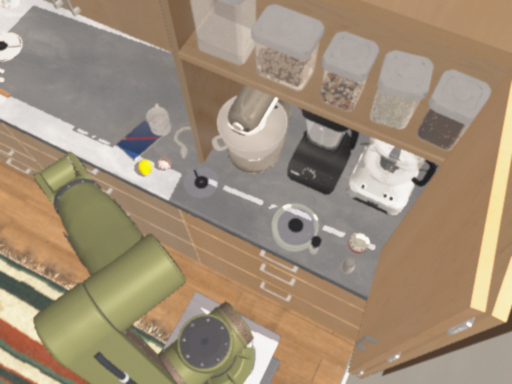

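View pics/scene0.png

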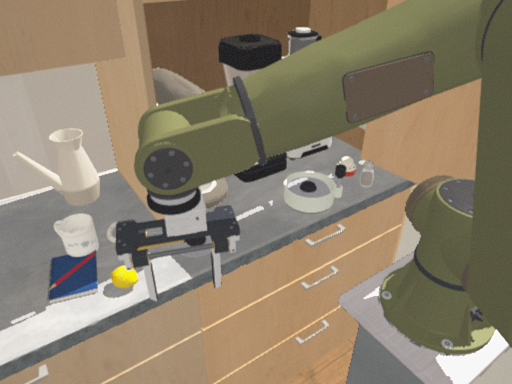

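```bash
python3 - <<'E'
from h import *
np.set_printoptions(precision=3,suppress=True)
c=ctrl.camera("top")
print("cam",ray(c,(0,0),0.0), -cv2.Rodrigues(c["rvec"])[0].T@np.array(c["tvec"]).ravel())
for n,uv,z in [("handle",(220,143),.12),("bowl left low",(238,162),.05),("bowl front",(258,168),.1),("panel foot",(203,160),0),("panel top",(172,0),.5),("shelf",(180,52),.4),("blender front",(290,180),0.02),("shelfR",(440,160),.4),("bowl l",(218,125),.2),("mixer head",(236,118),.3),("hubdisc",(202,182),.016),("case r l",(273,226),.056),("case r r",(319,226),.056)]:
    print(n,ray(c,uv,z))
E
```

```text
cam [0.902 1.65  0.   ] [-0.09  -0.212  1.576]
handle [0.632 0.324 0.12 ]
bowl left low [0.626 0.25  0.05 ]
bowl front [0.613 0.16  0.1  ]
panel foot [0.596 0.389 0.   ]
panel top [0.833 0.575 0.5  ]
shelf [0.733 0.503 0.4  ]
blender front [0.66  0.052 0.02 ]
shelfR [ 0.729 -0.365  0.4  ]
bowl l [0.653 0.336 0.2  ]
mixer head [0.649 0.257 0.3  ]
hubdisc [0.507 0.339 0.016]
case r l [0.456 0.021 0.056]
case r r [ 0.528 -0.12   0.056]
```

{"api": "carry_out", "payload": {
  "commands": [
    [0,[-60,0,-10],[0,0,0]],
    [0,[-60,-10,0],[0,0,0]],
    [0,[-60,-15,0],[0,0,0]],
    [0,[-60,-15,0],[0,0,0]],
    [0,[-50,-10,0],[0,0,0]],
    [0,[-30,-5,0],[0,0,0]],
    [0,[0,0,0],[0,0,0]]
  ]
}}

```text
time_s: 1.92
ee_pos: [0.4665, 0.3608, 0.1947]
eef_rot: [-3.141, -0.0, 2.803]
force: [0.7, 0.0, -0.4]
grip_width: 0.094
grip_force: 0.0
```

```bash
python3 - <<'E'
from h import *
c=ctrl.camera("wrist");cv2.imwrite("pics/w1.png",c["img"])
print(ctrl.place_of("disc_hub","wrist")[:2],proj(c,[.511,.346,.016]),ctrl.get_obs()["ee_pos"])
E
```

```text
[{'at': [0.5128, 0.3472, 0.0105], 'score': 0.74}] [[256.25495871 200.35065269]] [0.46475823 0.36213619 0.19490115]
```

View pics/w1.png

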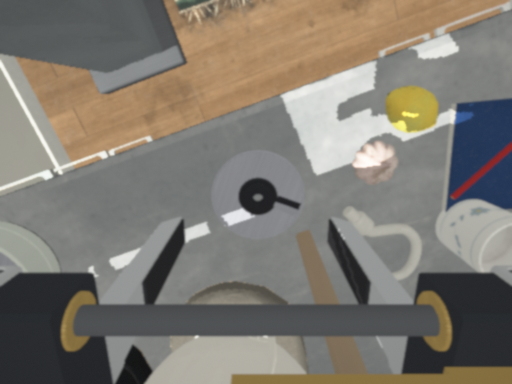

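```bash
python3 - <<'E'
from h import *
c=ctrl.camera("wrist");g=cv2.cvtColor(c["img"],cv2.COLOR_BGR2GRAY)
print(g[190:204:1,230:290:2][::3])
m=(g<60).astype(np.uint8); m[:, :230]=0;m[:,290:]=0;m[:170]=0;m[225:]=0
m=cv2.morphologyEx(cv2.morphologyEx(m,cv2.MORPH_CLOSE,np.ones((9,9))),cv2.MORPH_OPEN,cv2.getStructuringElement(2,(21,21)))
cs,_=cv2.findContours(m,0,1);e=cv2.fitEllipse(max(cs,key=cv2.contourArea));print(e)
p=ray(c,e[0],.015);print(p)
r=ctrl.outline_of("disc_hub","wrist")
cs,_=cv2.findContours(r[0]["region"].astype(np.uint8),0,1);e=cv2.fitEllipse(max(cs,key=cv2.contourArea));print(e,ray(c,e[0],.003))
o=ctrl.get_obs();y=o["eef_rot"][2];d=p-o["ee_pos"];print(o["ee_pos"],o["time_s"],d,"tx,ty",1e3*np.array([np.cos(y)*d[0]+np.sin(y)*d[1],np.sin(y)*d[0]-np.cos(y)*d[1]]))
E
```

```text
[[135 135 134 135 118  62  33  32  35  36  35  35  36  35  35  35  35  35
   34  36  33  35  70 125 134 136 135 136 136 136]
 [134 135 135 134  98  39  33  33  35  34  33  34  33  36  35  34  33  34
   33  33  32  33  43 103 132 136 136 137 136 136]
 [134 135 136 129  75  35  34  33  33  33  33  48  90 107 104  81  43  34
   33  35  34  34  37  78 119 131 135 137 135 136]
 [134 136 136 129  75  34  34  35  34  34  36  73 116 124 123 110  60  34
   33  34  34  33  33  39  39  48  69  92 115 129]
 [135 136 137 133  97  39  33  34  33  33  35  35  53  73  70  50  34  33
   33  34  33  34  44  46  38  33  33  34  37  46]]
((256.9091491699219, 197.066650390625), (33.59601974487305, 35.858184814453125), 91.78996276855469)
[0.50561409 0.34976234 0.015     ]
((256.413330078125, 195.480224609375), (87.08556365966797, 91.39613342285156), 84.18464660644531) [0.50696785 0.34861525 0.003     ]
[0.46433195 0.36261539 0.19512454] 2.125 [ 0.04128214 -0.01285304 -0.18012454] tx,ty [-43.21350803   1.41713526]
```

{"api": "carry_out", "payload": {
  "commands": [
    [0,[-25,0,40],[0,0,0]],
    [0,[-20,1,50],[0,0,0]],
    [0,[0,0,20],[0,0,0]],
    [0,[0,0,0],[0,0,0]]
  ]
}}

```text
time_s: 2.62
ee_pos: [0.5068, 0.3483, 0.0838]
eef_rot: [-3.14, -0.002, 2.807]
force: [0.4, 0.5, 0.5]
grip_width: 0.0938
grip_force: 0.0
```

```bash
python3 - <<'E'
from h import *
c=ctrl.camera("wrist");cv2.imwrite("pics/w2.png",c["img"])
o=ctrl.get_obs();print(o["ee_pos"],o["eef_rot"],o["time_s"],[x["at"] for x in ctrl.place_of("disc_hub","wrist")],proj(c,[.5065,.349,.016]))
E
```

```text
[0.50748329 0.3486855  0.08546031] [-3.14151673e+00 -1.35421680e-04  2.80686040e+00] 2.675 [[0.5132, 0.3443, 0.0081]] [[256.29264837 190.96257059]]
```

View pics/w2.png

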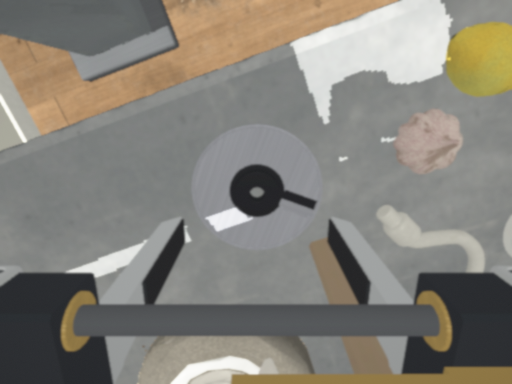

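{"api": "carry_out", "payload": {
  "commands": [
    [0,[0,0,40],[0,0,0]],
    [0,[0,0,30],[0,0,0]],
    [0,[0,0,9],[0,0,0]],
    [0,[0,0,0],[0,0,0]],
    [1,[0,0,0],[0,0,0]],
    [1,[0,0,0],[0,0,0]],
    [1,[0,0,0],[0,0,0]],
    [1,[0,0,0],[0,0,0]],
    [1,[0,0,0],[0,0,0]]
  ],
  "squeeze": 25
}}

```text
time_s: 3.85
ee_pos: [0.5081, 0.348, 0.0061]
eef_rot: [3.142, 0.0, 2.806]
force: [-0.7, -0.6, 0.5]
grip_width: 0.0475
grip_force: 0.0
```

{"api": "carry_out", "payload": {
  "commands": [
    [1,[0,0,0],[0,0,0]],
    [1,[0,0,0],[0,0,0]]
  ]
}}

```text
time_s: 4.1
ee_pos: [0.508, 0.348, 0.006]
eef_rot: [-3.142, -0.0, 2.806]
force: [-0.8, 1.3, -0.2]
grip_width: 0.0274
grip_force: 0.0
```

```bash
python3 - <<'E'
from h import *
c=ctrl.camera("wrist")
cv2.imwrite("pics/w3.png",c["img"])
o=ctrl.get_obs();print(o["ee_pos"],o["grip_width"],o["time_s"])
E
```

```text
[0.50804761 0.3479993  0.00600725] 0.023556348146866433 4.15
```

View pics/w3.png

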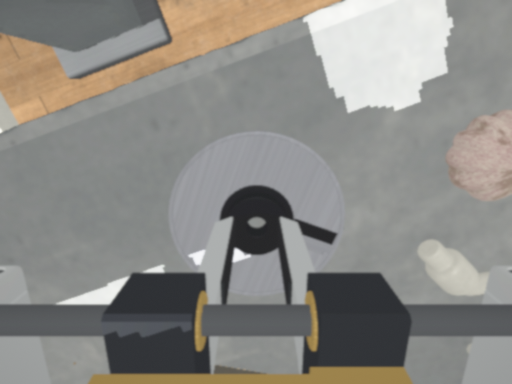

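```bash
python3 - <<'E'
from h import *
np.set_printoptions(precision=4,suppress=True)
c=ctrl.camera("wrist");o=ctrl.get_obs();p=o["ee_pos"]
R=cv2.Rodrigues(c["rvec"])[0];print("cam",-R.T@np.array(c["tvec"]).ravel(),"fwd",R[2])
print(proj(c,[p,p+[0,0,.02]]),ray(c,(257,222),.016),ray(c,(257,212),.003))
cv2.imwrite("pics/w4.png",cv2.resize(c["img"][150:310,160:360],None,fx=3,fy=3,interpolation=2))
E
```

```text
cam [0.4301 0.3753 0.2052] fwd [ 0.2651 -0.0916 -0.9599]
[[255.5213 219.1865]
 [255.5071 230.9362]] [0.5065 0.3497 0.016 ] [0.5043 0.3505 0.003 ]
```

View pics/w4.png

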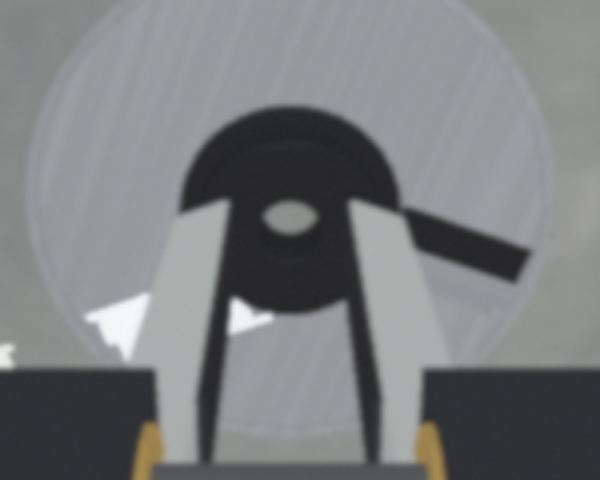

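```bash
python3 - <<'E'
from h import *
np.set_printoptions(precision=4,suppress=True)
c=ctrl.camera("wrist");o=ctrl.get_obs();p=o["ee_pos"];print(c["camera_matrix"],o["grip_width"],o["time_s"],o["force"])
cv2.imwrite("pics/w5.png",c["img"])
K=np.array(c["camera_matrix"]);R=cv2.Rodrigues(c["rvec"])[0];t=np.array(c["tvec"]).ravel()
y=o["eef_rot"][2];T=np.array([[np.cos(y),np.sin(y),0],[np.sin(y),-np.cos(y),0],[0,0,-1]]).T
for n,l,r,w in [("w2",(184,220),(330,220),.094),("w3",(233,218),(281,218),.0255),("w4",(160+229/3,150+200/3),(160+350/3,150+200/3),.0235)]:
    d=K[0,0]*w/(r[0]-l[0]); u=((l[0]+r[0])/2,l[1]); X=np.linalg.inv(K)@np.array([*u,1])*d
    print(n,"tip in tool mm",1e3*T.T@(R.T@(X-t)-p))
E
```

```text
[[297.2456   0.     255.9241]
 [  0.     297.2456 186.6131]
 [  0.       0.       1.    ]] 0.015509532189122295 4.25 [ 0.3394 -0.8229 -0.0267]
w2 tip in tool mm [  8.3435   0.984  -21.4465]
w3 tip in tool mm [ 22.3572   0.833  -52.2166]
w4 tip in tool mm [ 17.2698   0.6106 -37.7872]
```

{"api": "carry_out", "payload": {
  "commands": [
    [0.5,[0,0,-15],[0,0,0]],
    [0.5,[0,0,-15],[0,0,0]],
    [0.5,[0,0,0],[0,0,0]],
    [0.5,[0,0,0],[0,0,0]],
    [0.5,[0,0,0],[0,0,0]],
    [0.5,[0,0,0],[0,0,0]]
  ]
}}

```text
time_s: 5.0
ee_pos: [0.5079, 0.3479, 0.0357]
eef_rot: [-3.141, -0.0, 2.806]
force: [-0.7, 0.7, 0.3]
grip_width: 0.0468
grip_force: 0.0
```

```bash
python3 - <<'E'
from h import *
np.set_printoptions(precision=4,suppress=True)
c=ctrl.camera("wrist");o=ctrl.get_obs();print(o["grip_width"],o["ee_pos"],o["time_s"],o["force"])
cv2.imwrite("pics/w6.png",cv2.resize(c["img"][150:310,160:360],None,fx=3,fy=3,interpolation=2))
E
```

```text
0.047093133795547845 [0.508  0.3479 0.0358] 5.05 [-0.7144 -0.3691 -0.3268]
```

View pics/w6.png

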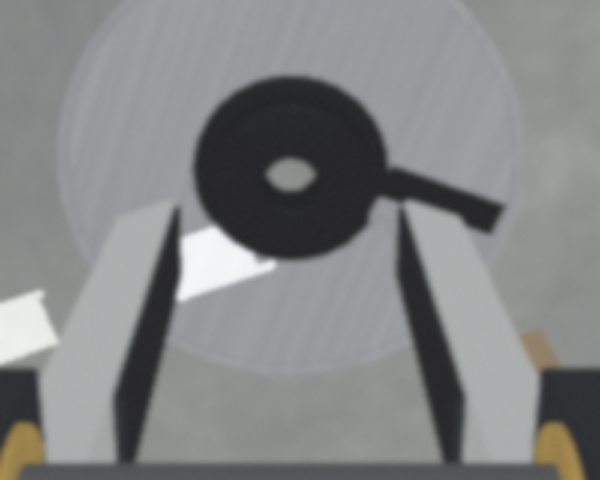

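{"api": "carry_out", "payload": {
  "commands": [
    [0.3,[0,0,0],[0,0,0]],
    [0.3,[0,0,10],[0,0,0]],
    [0.3,[0,0,20],[0,0,0]],
    [0.3,[0,0,10],[0,0,0]],
    [0.3,[0,0,3],[0,0,0]],
    [0.3,[0,0,3],[0,0,0]]
  ]
}}

```text
time_s: 5.8
ee_pos: [0.5082, 0.3481, -0.01]
eef_rot: [3.141, 0.0, 2.806]
force: [1.0, -0.4, -1.3]
grip_width: 0.0658
grip_force: 0.0
```

```bash
python3 - <<'E'
from h import *
print(ctrl.grip_depth)
E
```

```text
-0.0188
```

{"api": "carry_out", "payload": {
  "commands": [
    [0.3,[0,0,3],[0,0,0]],
    [0.45,[0,0,0],[0,0,0]],
    [0.45,[0,0,0],[0,0,0]],
    [0.45,[0,0,0],[0,0,0]]
  ]
}}

```text
time_s: 6.3
ee_pos: [0.5082, 0.3481, -0.0127]
eef_rot: [3.141, 0.0, 2.806]
force: [1.2, -0.3, 0.7]
grip_width: 0.0517
grip_force: 0.0
```

{"api": "carry_out", "payload": {
  "commands": [
    [1,[0,0,0],[0,0,0]],
    [1,[0,0,0],[0,0,0]],
    [1,[0,0,0],[0,0,0]],
    [1,[0,0,0],[0,0,0]]
  ],
  "squeeze": 25
}}

```text
time_s: 6.8
ee_pos: [0.5081, 0.3481, -0.0128]
eef_rot: [3.141, 0.0, 2.806]
force: [-0.4, 0.6, 0.9]
grip_width: 0.0439
grip_force: 25.0
```

{"api": "carry_out", "payload": {
  "commands": [
    [1,[0,0,-20],[0,0,0]],
    [1,[0,0,-50],[0,0,0]],
    [1,[0,0,-60],[0,0,0]],
    [1,[-7,-32,-30],[0,0,0]],
    [1,[-10,-50,0],[0,0,0]],
    [1,[-10,-50,0],[0,0,0]],
    [1,[-10,-50,0],[0,0,0]],
    [1,[-7,-30,0],[0,0,0]],
    [1,[-3,-15,0],[0,0,0]],
    [1,[0,0,0],[0,0,0]]
  ]
}}

```text
time_s: 8.05
ee_pos: [0.4778, 0.1181, 0.1477]
eef_rot: [3.141, 0.001, 2.805]
force: [0.5, 0.4, -2.5]
grip_width: 0.0437
grip_force: 25.0
```

```bash
python3 - <<'E'
from h import *
np.set_printoptions(precision=4,suppress=True)
ts="case_socket case_stack case_parking spindle_knob spindle_tip".split()
for n in ("wrist","top","scene"):
    c=ctrl.camera(n);cv2.imwrite(f"pics/{n}7.png",c["img"])
    for t in ts: print(n,t,[(np.array(x["at"]),round(x["score"],2)) for x in ctrl.place_of(t,n)[:2]])
o=ctrl.get_obs();print(o["ee_pos"],o["eef_rot"],o["time_s"],o["grip_width"],o["force"])
E
```

```text
wrist case_socket []
wrist case_stack []
wrist case_parking [(array([ 0.459 , -0.1358,  0.0319]), 0.91)]
wrist spindle_knob []
wrist spindle_tip []
top case_socket []
top case_stack []
top case_parking [(array([ 0.4541, -0.1342,  0.0361]), 0.95), (array([0.4778, 0.1167, 0.168 ]), 0.64)]
top spindle_knob [(array([ 0.4577, -0.1339,  0.0953]), 0.67)]
top spindle_tip [(array([ 0.4609, -0.1366,  0.005 ]), 0.47)]
scene case_socket [(array([ 0.4922, -0.0443,  0.0146]), 0.73), (array([ 0.456 , -0.1287,  0.0875]), 0.47)]
scene case_stack []
scene case_parking [(array([ 0.459 , -0.1322,  0.0314]), 0.81)]
scene spindle_knob [(array([ 0.4565, -0.1324,  0.0894]), 0.69), (array([ 0.4946, -0.0434,  0.0512]), 0.2)]
scene spindle_tip [(array([ 0.4588, -0.1314,  0.0026]), 0.56)]
[0.4776 0.1182 0.1471] [3.1416 0.     2.8058] 8.95 0.044061815379037084 [-0.4422  0.3651 -1.5951]
```

View pics/wrist7.png

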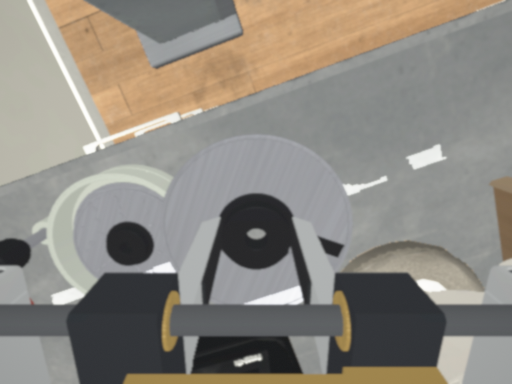

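```bash
cat > fit.py <<'E'
from h import *
from scipy.optimize import minimize
np.set_printoptions(precision=4,suppress=True)
import sys
a=np.linspace(0,2*np.pi,180,endpoint=False);U=np.c_[np.cos(a),np.sin(a),0*a]
for n in ("wrist","top","scene"):
    c=ctrl.camera(n);s=3;g=cv2.cvtColor(c["img"],cv2.COLOR_BGR2GRAY)
    hsv=cv2.cvtColor(c["img"],cv2.COLOR_BGR2HSV)
    q=proj(c,[.4935,-.042,.056])[0].astype(int); print(n,q,c["img"][max(q[1]-30,0):q[1]+30:6,q[0]-40:q[0]+40:8].mean(2).astype(int) if n=="x" else "")
    e=cv2.Canny(g,40,100);D=np.minimum(cv2.distanceTransform(255-e,cv2.DIST_L2,5),5)
    def cost(v):
        t=0
        for r,z in ((.074,.056),(v[2],.056)):
            p=proj(c,np.array([v[0],v[1],z])+r*U)
            t+=cv2.remap(D,p[:,0].astype(np.float32),p[:,1].astype(np.float32),1,borderMode=cv2.BORDER_CONSTANT,borderValue=5).mean()
        return t
    best=min(((cost((x,y,r)),x,y,r) for x in np.arange(.482,.506,.002) for y in np.arange(-.054,-.03,.002) for r in (.076,.078,.08,.082)))
    m=minimize(cost,best[1:],method="Nelder-Mead",options=dict(initial_simplex=np.array(best[1:])+.002*np.vstack([np.zeros(3),np.eye(3)])))
    print(n,best,m.x,m.fun)
E
python3 fit.py
```

```text
wrist [120 245] 
wrist (np.float32(5.2496862), np.float64(0.494), np.float64(-0.04199999999999999), 0.08) [ 0.4945 -0.041   0.0804] 4.92574405670166
top [294 224] 
top (np.float32(1.6240153), np.float64(0.5), np.float64(-0.04199999999999999), 0.078) [ 0.4992 -0.0408  0.0785] 1.6118669509887695
scene [308 184] 
scene (np.float32(1.6819822), np.float64(0.492), np.float64(-0.049999999999999996), 0.076) [ 0.4931 -0.0505  0.0761] 1.6661920547485352
```

{"api": "carry_out", "payload": {
  "commands": [
    [1,[-15,-30,0],[0,0,0]],
    [1,[-20,-45,0],[0,0,0]],
    [1,[-20,-45,0],[0,0,0]],
    [1,[-14,-26,0],[0,0,0]],
    [1,[0,0,30],[0,0,0]],
    [1,[0,0,40],[0,0,0]],
    [1,[0,0,20],[0,0,0]],
    [1,[0,0,9],[0,0,0]],
    [1,[0,0,0],[0,0,0]]
  ]
}}

```text
time_s: 10.22
ee_pos: [0.4947, -0.0424, 0.0481]
eef_rot: [-3.142, -0.0, 2.806]
force: [0.5, 0.9, -1.4]
grip_width: 0.0438
grip_force: 25.0
```

{"api": "carry_out", "payload": {
  "commands": [
    [1,[0,0,4],[0,0,0]],
    [1,[0,0,2],[0,0,0]],
    [1,[0,0,1],[0,0,0]],
    [1,[0,0,1],[0,0,0]],
    [1,[0,0,0],[0,0,0]]
  ]
}}

```text
time_s: 10.85
ee_pos: [0.4947, -0.0424, 0.04]
eef_rot: [-3.142, -0.0, 2.806]
force: [0.5, 0.1, -1.8]
grip_width: 0.0435
grip_force: 25.0
```

{"api": "carry_out", "payload": {
  "commands": [
    [1,[0,0,0.5],[0,0,0]],
    [1,[0,0,0.5],[0,0,0]],
    [1,[0,0,0],[0,0,0]]
  ]
}}

```text
time_s: 11.22
ee_pos: [0.4947, -0.0424, 0.0391]
eef_rot: [3.142, 0.0, 2.806]
force: [-0.5, -0.1, -0.7]
grip_width: 0.0438
grip_force: 25.0
```

{"api": "carry_out", "payload": {
  "commands": [
    [0.3,[0,0,0],[0,0,0]],
    [0.3,[0,0,0],[0,0,0]],
    [0.2,[0,0,-20],[0,0,0]],
    [0,[0,0,-50],[0,0,0]],
    [0,[0,-20,-60],[0,0,0]],
    [0,[0,-30,-10],[0,0,0]],
    [0,[0,0,0],[0,0,0]],
    [0,[0,0,0],[0,0,0]]
  ]
}}

```text
time_s: 12.22
ee_pos: [0.4782, -0.089, 0.1778]
eef_rot: [3.142, -0.001, 2.805]
force: [-0.5, -0.5, 0.5]
grip_width: 0.0941
grip_force: 0.0
```

```bash
python3 - <<'E'
from h import *
np.set_printoptions(precision=4,suppress=True)
c=ctrl.camera("wrist");cv2.imwrite("pics/w8.png",c["img"])
for t in ("spindle_knob","case_parking","disc_hub"): print(t,[(np.array(x["at"]),round(x["score"],2)) for x in ctrl.place_of(t,"wrist")[:2]])
o=ctrl.get_obs();print(o["ee_pos"],o["eef_rot"],o["time_s"],proj(c,[[.495,-.042,.068],[.459,-.133,.109]]))
E
python3 fit.py
```

```text
spindle_knob [(array([ 0.4586, -0.1304,  0.0925]), 0.69)]
case_parking [(array([ 0.4554, -0.1373,  0.0303]), 0.7)]
disc_hub [(array([ 0.5008, -0.0443,  0.0618]), 0.84)]
[ 0.4782 -0.0888  0.1778] [-3.1416 -0.0011  2.8066] 12.425 [[301.9183 180.2869]
 [204.5798 187.5012]]
wrist [299 176] 
wrist (np.float32(3.3635917), np.float64(0.494), np.float64(-0.04199999999999999), 0.08) [ 0.4944 -0.0418  0.0804] 3.264498710632324
top [294 224] 
top (np.float32(3.879169), np.float64(0.502), np.float64(-0.049999999999999996), 0.076) [ 0.4989 -0.0514  0.0703] 3.7019872665405273
scene [308 184] 
scene (np.float32(1.2917114), np.float64(0.498), np.float64(-0.047999999999999994), 0.078) [ 0.4981 -0.0477  0.0783] 1.285799264907837
```

View pics/w8.png

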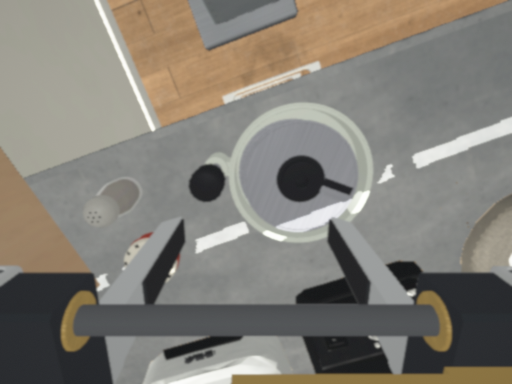

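```bash
python3 - <<'E'
from h import *
np.set_printoptions(precision=4,suppress=True)
c=ctrl.camera("wrist");g=cv2.cvtColor(c["img"],cv2.COLOR_BGR2GRAY)
o=ctrl.get_obs();y=o["eef_rot"][2]
for n,(u,v),z in (("knob",(207,183),.109),("hub",(300,179),.068)):
    m=(g<70).astype(np.uint8);k=np.zeros_like(m);k[v-32:v+32,u-32:u+32]=1
    m=cv2.morphologyEx(m*k,cv2.MORPH_CLOSE,np.ones((5,5)));m=cv2.morphologyEx(m,cv2.MORPH_OPEN,cv2.getStructuringElement(2,(15,15)))
    cs,_=cv2.findContours(m,0,1);e=cv2.fitEllipse(max(cs,key=cv2.contourArea));p=ray(c,e[0],z)
    d=p-o["ee_pos"];print(n,e,p,ray(c,e[0],z-.008),"t",1e3*(np.cos(y)*d[0]+np.sin(y)*d[1]),1e3*(np.sin(y)*d[0]-np.cos(y)*d[1]),d[2]*1e3)
E
```

```text
knob ((206.72230529785156, 182.4144744873047), (31.979841232299805, 36.405067443847656), 32.337284088134766) [ 0.4553 -0.1294  0.109 ] [ 0.457  -0.1314  0.101 ] t 8.430130590199488 -45.61811925643924 -69.17116006966378
hub ((300.20220947265625, 178.0149383544922), (43.75007629394531, 45.983036041259766), 60.35090637207031) [ 0.4922 -0.0431  0.068 ] [ 0.4946 -0.0426  0.06  ] t 2.019476981247343 48.064508492592765 -110.17116006966377
```

{"api": "carry_out", "payload": {
  "commands": [
    [0.2,[3,-24,0],[0,0,0]],
    [0.2,[3,-24,20],[0,0,0]],
    [0.2,[0,0,40],[0,0,0]],
    [0.2,[0,0,40],[0,0,0]],
    [0.3,[0,0,17],[0,0,0]],
    [0.5,[0,0,0],[0,0,0]],
    [0.5,[0,0,0],[0,0,0]]
  ]
}}

```text
time_s: 13.5
ee_pos: [0.4573, -0.1328, 0.0622]
eef_rot: [-3.142, 0.001, 2.806]
force: [-1.3, -0.7, -0.1]
grip_width: 0.0492
grip_force: 0.0
```

{"api": "carry_out", "payload": {
  "commands": [
    [1,[0,0,0],[0,0,0]],
    [1,[0,0,0],[0,0,0]],
    [1,[0,0,0],[0,0,0]]
  ],
  "squeeze": 15
}}

```text
time_s: 13.88
ee_pos: [0.4571, -0.1328, 0.0618]
eef_rot: [-3.142, 0.001, 2.806]
force: [-0.3, 0.4, 3.8]
grip_width: 0.0318
grip_force: 15.0
```

{"api": "carry_out", "payload": {
  "commands": [
    [1,[0,0,0],[0,0,0]],
    [1,[0,0,-10],[0,0,0]],
    [1,[0,0,-15],[0,0,0]]
  ],
  "squeeze": 45
}}

```text
time_s: 14.25
ee_pos: [0.4565, -0.1326, 0.0869]
eef_rot: [-3.142, -0.001, 2.806]
force: [-0.8, -1.0, -1.3]
grip_width: 0.0311
grip_force: 45.0
```

{"api": "carry_out", "payload": {
  "commands": [
    [1,[0,0,-40],[0,0,0]],
    [1,[0,8,-20],[0,0,0]],
    [1,[-1,25,0],[0,0,0]],
    [1,[-2,35,0],[0,0,0]],
    [1,[-2,25,0],[0,0,0]],
    [1,[0,5,15],[0,0,0]],
    [1,[0,0,10],[0,0,0]],
    [1,[0,0,0],[0,0,0]]
  ]
}}

```text
time_s: 15.25
ee_pos: [0.493, -0.0425, 0.1204]
eef_rot: [-3.141, -0.002, 2.805]
force: [-0.5, 0.4, -0.6]
grip_width: 0.0311
grip_force: 45.0
```

```bash
python3 - <<'E'
from h import *
np.set_printoptions(precision=4,suppress=True)
c=ctrl.camera("wrist");o=ctrl.get_obs();p=o["ee_pos"];print(p,o["force"],o["time_s"])
for t in ("spindle_tip","spindle_knob","disc_hub","case_socket"): print(t,[(np.array(x["at"]),round(x["score"],2)) for x in ctrl.place_of(t,"wrist")[:2]])
u,v=proj(c,[.4945,-.0424,.068])[0];print(u,v,proj(c,p-[0,0,.0558]))
x0,y0=int(u)-70,int(v)-60;print(x0,y0)
cv2.imwrite("pics/w9.png",cv2.resize(c["img"][y0:y0+120,x0:x0+140],None,fx=5,fy=5,interpolation=2))
E
```

```text
[ 0.4934 -0.0425  0.121 ] [-0.2182 -0.1646 -0.7761] 15.3
spindle_tip [(array([ 0.499 , -0.0428,  0.0619]), 0.92)]
spindle_knob [(array([ 0.4938, -0.0422,  0.1492]), 0.92)]
disc_hub [(array([ 0.4984, -0.0467,  0.0611]), 0.7)]
case_socket []
256.1729487561409 198.02604050579419 [[255.6121 195.9996]]
186 138
```

View pics/w9.png

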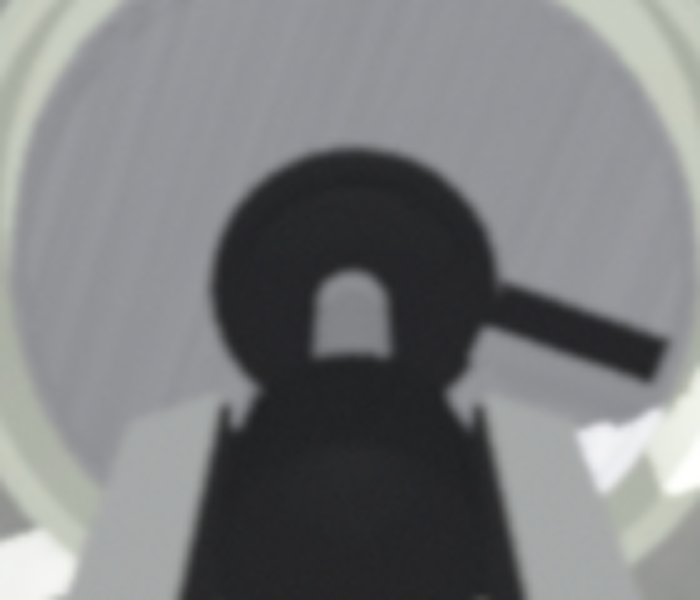

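{"api": "carry_out", "payload": {
  "commands": [
    [1,[-1.5,0,0],[0,0,0]],
    [1,[0,0,2],[0,0,0]],
    [1,[0,0,2],[0,0,0]],
    [1,[0,0,0],[0,0,0]]
  ]
}}

```text
time_s: 16.0
ee_pos: [0.4951, -0.0423, 0.1171]
eef_rot: [-3.141, -0.0, 2.806]
force: [0.0, 0.6, -0.8]
grip_width: 0.031
grip_force: 45.0
```

{"api": "carry_out", "payload": {
  "commands": [
    [1,[0,0,2],[0,0,0]],
    [1,[0,0,2],[0,0,0]],
    [1,[0,0,2],[0,0,0]],
    [1,[0,0,0],[0,0,0]]
  ]
}}

```text
time_s: 16.5
ee_pos: [0.4951, -0.0423, 0.1112]
eef_rot: [-3.142, -0.0, 2.806]
force: [0.3, -0.3, -0.8]
grip_width: 0.0312
grip_force: 45.0
```

{"api": "carry_out", "payload": {
  "commands": [
    [1,[0,0,2],[0,0,0]],
    [1,[0,0,1],[0,0,0]],
    [1,[0,0,1],[0,0,0]],
    [1,[0,0,0],[0,0,0]]
  ]
}}

```text
time_s: 17.0
ee_pos: [0.4952, -0.0423, 0.1073]
eef_rot: [3.142, 0.0, 2.806]
force: [1.1, 0.4, -0.6]
grip_width: 0.0315
grip_force: 45.0
```

{"api": "carry_out", "payload": {
  "commands": [
    [1,[0,0,0.7],[0,0,0]],
    [1,[0,0,0.7],[0,0,0]],
    [1,[0,0,0],[0,0,0]]
  ]
}}

```text
time_s: 17.38
ee_pos: [0.4953, -0.0423, 0.106]
eef_rot: [3.141, 0.0, 2.806]
force: [1.6, 0.4, 0.1]
grip_width: 0.0313
grip_force: 45.0
```

{"api": "carry_out", "payload": {
  "commands": [
    [1,[0,0,1],[0,0,0]],
    [1,[0,0,1],[0,0,0]],
    [1,[0,0,0],[0,0,0]]
  ]
}}

```text
time_s: 17.75
ee_pos: [0.4952, -0.0424, 0.1039]
eef_rot: [-3.142, -0.0, 2.806]
force: [2.4, 0.3, 0.2]
grip_width: 0.0313
grip_force: 45.0
```

{"api": "carry_out", "payload": {
  "commands": [
    [1,[0,0,1],[0,0,0]],
    [1,[0,0,1],[0,0,0]],
    [1,[0,0,1],[0,0,0]],
    [1,[0,0,0],[0,0,0]]
  ]
}}

```text
time_s: 18.25
ee_pos: [0.4949, -0.0423, 0.1006]
eef_rot: [-3.141, -0.001, 2.806]
force: [1.3, -0.6, -1.4]
grip_width: 0.0314
grip_force: 45.0
```

{"api": "carry_out", "payload": {
  "commands": [
    [1,[0,0,2],[0,0,0]],
    [1,[0,0,2],[0,0,0]],
    [1,[0,0,2],[0,0,0]],
    [1,[0,0,1],[0,0,0]],
    [1,[0,0,1],[0,0,0]],
    [1,[0,0,0],[0,0,0]]
  ]
}}

```text
time_s: 19.0
ee_pos: [0.4951, -0.0423, 0.0928]
eef_rot: [-3.142, -0.0, 2.806]
force: [0.9, 0.9, -1.4]
grip_width: 0.0312
grip_force: 45.0
```

{"api": "carry_out", "payload": {
  "commands": [
    [1,[0,0,1],[0,0,0]],
    [1,[0,0,1],[0,0,0]],
    [1,[0,0,0],[0,0,0]]
  ]
}}

```text
time_s: 19.38
ee_pos: [0.4956, -0.0424, 0.0915]
eef_rot: [3.141, 0.001, 2.806]
force: [-0.7, 0.6, 6.0]
grip_width: 0.0312
grip_force: 45.0
```

{"api": "carry_out", "payload": {
  "commands": [
    [1,[2,0,-0.3],[0,0,0]],
    [1,[2,0,0],[0,0,0]],
    [1,[2,0,0],[0,0,0]]
  ]
}}

```text
time_s: 19.75
ee_pos: [0.49, -0.0404, 0.0917]
eef_rot: [3.141, 0.002, 2.806]
force: [2.9, -1.6, 5.6]
grip_width: 0.0311
grip_force: 45.0
```

{"api": "carry_out", "payload": {
  "commands": [
    [1,[-0.7,1.95,0],[0,0,0]],
    [1,[-0.7,1.95,0],[0,0,0]]
  ]
}}

```text
time_s: 20.0
ee_pos: [0.492, -0.0375, 0.0916]
eef_rot: [-3.141, 0.0, 2.806]
force: [-2.0, -3.1, 9.6]
grip_width: 0.0311
grip_force: 45.0
```

{"api": "carry_out", "payload": {
  "commands": [
    [1,[-1.8,1.0,0],[0,0,0]],
    [1,[-1.8,1.0,0],[0,0,0]]
  ]
}}

```text
time_s: 20.25
ee_pos: [0.4957, -0.0365, 0.0916]
eef_rot: [-3.141, -0.001, 2.806]
force: [-4.4, -1.6, 11.2]
grip_width: 0.0314
grip_force: 45.0
```

{"api": "carry_out", "payload": {
  "commands": [
    [1,[-2,-0.3,0],[0,0,0]],
    [1,[-2,-0.4,0],[0,0,0]]
  ]
}}

```text
time_s: 20.5
ee_pos: [0.4992, -0.0381, 0.0914]
eef_rot: [3.141, -0.001, 2.806]
force: [-3.3, 1.4, 8.2]
grip_width: 0.0313
grip_force: 45.0
```

{"api": "carry_out", "payload": {
  "commands": [
    [1,[-1.3,-1.6,-0.3],[0,0,0]],
    [1,[-1.3,-1.5,0],[0,0,0]]
  ]
}}

```text
time_s: 20.75
ee_pos: [0.5007, -0.0418, 0.0915]
eef_rot: [3.141, -0.001, 2.806]
force: [-0.8, 2.7, 5.2]
grip_width: 0.0314
grip_force: 45.0
```

{"api": "carry_out", "payload": {
  "commands": [
    [1,[0,-2,0],[0,0,0]],
    [1,[0,-2.1,0],[0,0,0]]
  ]
}}

```text
time_s: 21.0
ee_pos: [0.4996, -0.0459, 0.0914]
eef_rot: [3.141, -0.001, 2.806]
force: [0.9, 2.2, 2.0]
grip_width: 0.0313
grip_force: 45.0
```

{"api": "carry_out", "payload": {
  "commands": [
    [1,[1.3,-1.6,0],[0,0,0]],
    [1,[1.3,-1.5,0],[0,0,0]]
  ]
}}

```text
time_s: 21.25
ee_pos: [0.4959, -0.0482, 0.0912]
eef_rot: [-3.141, -0.001, 2.806]
force: [0.2, 0.1, -1.6]
grip_width: 0.0315
grip_force: 45.0
```

{"api": "carry_out", "payload": {
  "commands": [
    [1,[2,-0.4,0],[0,0,0]],
    [1,[2,-0.3,0],[0,0,0]]
  ]
}}

```text
time_s: 21.5
ee_pos: [0.4922, -0.0475, 0.0915]
eef_rot: [-3.141, -0.0, 2.806]
force: [0.6, -0.7, -0.9]
grip_width: 0.0312
grip_force: 45.0
```

{"api": "carry_out", "payload": {
  "commands": [
    [1,[1.8,1,0],[0,0,0]],
    [1,[1.8,1,0],[0,0,0]]
  ]
}}

```text
time_s: 21.75
ee_pos: [0.4896, -0.0444, 0.0917]
eef_rot: [-3.141, 0.0, 2.806]
force: [1.2, -1.0, 0.1]
grip_width: 0.031
grip_force: 45.0
```

{"api": "carry_out", "payload": {
  "commands": [
    [1,[-1.8,-1,-0.3],[0,0,0]],
    [1,[-1.8,-1,0],[0,0,0]],
    [1,[-1,0.2,0],[0,0,0]],
    [1,[0,0,0.6],[0,0,0]],
    [1,[0,0,0.6],[0,0,0]]
  ]
}}

```text
time_s: 22.38
ee_pos: [0.4933, -0.0476, 0.0905]
eef_rot: [-3.142, -0.0, 2.806]
force: [-1.4, 0.3, -0.7]
grip_width: 0.0312
grip_force: 45.0
```

Lower than the hub top with no resistance: the hole is found; continue down gently.

{"api": "carry_out", "payload": {
  "commands": [
    [1,[0,0,1],[0,0,0]],
    [1,[0,0,1],[0,0,0]],
    [1,[0,0,0],[0,0,0]]
  ]
}}

```text
time_s: 22.75
ee_pos: [0.4934, -0.0476, 0.0886]
eef_rot: [-3.142, 0.0, 2.806]
force: [-0.4, 0.4, -1.7]
grip_width: 0.0313
grip_force: 45.0
```

{"api": "carry_out", "payload": {
  "commands": [
    [1,[0,0,1],[0,0,0]],
    [1,[0,0,1],[0,0,0]],
    [1,[0,0,1],[0,0,0]],
    [1,[0,0,1],[0,0,0]],
    [1,[0,0,1],[0,0,0]],
    [1,[0,0,0],[0,0,0]]
  ]
}}

```text
time_s: 23.5
ee_pos: [0.4932, -0.0475, 0.0834]
eef_rot: [-3.142, -0.001, 2.806]
force: [1.4, -0.3, -2.0]
grip_width: 0.0313
grip_force: 45.0
```

{"api": "carry_out", "payload": {
  "commands": [
    [1,[0,0,2],[0,0,0]],
    [1,[0,0,1.5],[0,0,0]],
    [1,[0.3,2,0],[0,0,0]],
    [1,[0.3,2,0],[0,0,0]],
    [1,[0.1,1.6,0],[0,0,0]],
    [1,[0,0,0],[0,0,0]]
  ]
}}

```text
time_s: 24.25
ee_pos: [0.4945, -0.0419, 0.0801]
eef_rot: [3.142, -0.0, 2.806]
force: [-0.0, -0.6, -0.4]
grip_width: 0.0314
grip_force: 45.0
```

{"api": "carry_out", "payload": {
  "commands": [
    [1,[0,0,1.5],[0,0,0]],
    [1,[0,0,1.5],[0,0,0]],
    [1,[0,0,1],[0,0,0]],
    [1,[0,0,0],[0,0,0]]
  ]
}}

```text
time_s: 24.75
ee_pos: [0.4945, -0.0421, 0.076]
eef_rot: [3.142, -0.0, 2.806]
force: [0.1, 0.1, -1.5]
grip_width: 0.0311
grip_force: 45.0
```

{"api": "carry_out", "payload": {
  "commands": [
    [1,[0,0,0.7],[0,0,0]],
    [1,[0,0,0.7],[0,0,0]],
    [1,[0,0,0],[0,0,0]]
  ]
}}

```text
time_s: 25.12
ee_pos: [0.4945, -0.0421, 0.0747]
eef_rot: [3.142, -0.0, 2.806]
force: [1.3, 0.0, -1.1]
grip_width: 0.0314
grip_force: 45.0
```

{"api": "carry_out", "payload": {
  "commands": [
    [1,[0,0,0.7],[0,0,0]],
    [1,[0,0,0.7],[0,0,0]],
    [1,[0,0,0.7],[0,0,0]],
    [1,[0,0,0],[0,0,0]]
  ]
}}

```text
time_s: 25.62
ee_pos: [0.4945, -0.0421, 0.0726]
eef_rot: [-3.142, -0.0, 2.806]
force: [-0.3, 0.2, -1.3]
grip_width: 0.0315
grip_force: 45.0
```

{"api": "carry_out", "payload": {
  "commands": [
    [1,[0,0,1],[0,0,0]],
    [1,[0,0,1],[0,0,0]],
    [1,[0,0,1],[0,0,0]],
    [1,[0,0,0],[0,0,0]]
  ]
}}

```text
time_s: 26.12
ee_pos: [0.4946, -0.0421, 0.0696]
eef_rot: [3.142, 0.0, 2.806]
force: [-0.8, -0.7, -0.2]
grip_width: 0.0312
grip_force: 45.0
```

{"api": "carry_out", "payload": {
  "commands": [
    [1,[0,0,1],[0,0,0]],
    [1,[0,0,1],[0,0,0]],
    [1,[0,0,0],[0,0,0]]
  ]
}}

```text
time_s: 26.5
ee_pos: [0.4947, -0.0421, 0.0676]
eef_rot: [3.142, 0.0, 2.806]
force: [1.8, -0.9, -1.1]
grip_width: 0.0311
grip_force: 45.0
```

{"api": "carry_out", "payload": {
  "commands": [
    [1,[0,0,0.7],[0,0,0]],
    [1,[0,0,0.7],[0,0,0]]
  ]
}}

```text
time_s: 26.75
ee_pos: [0.4947, -0.0421, 0.0663]
eef_rot: [3.141, 0.0, 2.806]
force: [1.4, -0.2, 0.5]
grip_width: 0.0313
grip_force: 45.0
```

{"api": "carry_out", "payload": {
  "commands": [
    [1,[0,0,0.7],[0,0,0]],
    [1,[0,0,0.7],[0,0,0]]
  ]
}}

```text
time_s: 27.0
ee_pos: [0.4946, -0.0421, 0.0649]
eef_rot: [3.142, 0.0, 2.806]
force: [0.7, 0.1, 1.4]
grip_width: 0.0314
grip_force: 45.0
```

{"api": "carry_out", "payload": {
  "commands": [
    [1,[0,0,0.7],[0,0,0]],
    [1,[0,0,0.7],[0,0,0]]
  ]
}}

```text
time_s: 27.25
ee_pos: [0.4945, -0.0421, 0.0633]
eef_rot: [-3.142, -0.0, 2.806]
force: [1.8, -0.0, -0.8]
grip_width: 0.0312
grip_force: 45.0
```

{"api": "carry_out", "payload": {
  "commands": [
    [1,[0,0,0.7],[0,0,0]],
    [1,[0,0,0.7],[0,0,0]]
  ]
}}

```text
time_s: 27.5
ee_pos: [0.4944, -0.0421, 0.0618]
eef_rot: [-3.142, -0.0, 2.806]
force: [1.7, -0.8, -0.9]
grip_width: 0.0313
grip_force: 45.0
```

{"api": "carry_out", "payload": {
  "commands": [
    [1,[0,0,0.7],[0,0,0]],
    [1,[0,0,0.5],[0,0,0]]
  ]
}}

```text
time_s: 27.75
ee_pos: [0.4945, -0.0421, 0.0607]
eef_rot: [-3.142, -0.0, 2.806]
force: [1.8, -1.0, -1.8]
grip_width: 0.0311
grip_force: 45.0
```

{"api": "carry_out", "payload": {
  "commands": [
    [1,[0,0,0.5],[0,0,0]]
  ]
}}

```text
time_s: 27.88
ee_pos: [0.4945, -0.0421, 0.0603]
eef_rot: [-3.142, -0.0, 2.806]
force: [0.9, -0.9, -0.8]
grip_width: 0.0309
grip_force: 45.0
```

{"api": "carry_out", "payload": {
  "commands": [
    [1,[0,0,0.6],[0,0,0]],
    [1,[0,0,0.4],[0,0,0]]
  ]
}}

```text
time_s: 28.12
ee_pos: [0.4948, -0.0421, 0.0598]
eef_rot: [3.142, 0.001, 2.806]
force: [-1.9, -0.4, 7.3]
grip_width: 0.031
grip_force: 45.0
```

```bash
python3 - <<'E'
from h import *
np.set_printoptions(precision=4,suppress=True)
for n in ("scene","wrist"):
    c=ctrl.camera(n);cv2.imwrite(f"pics/{n}10.png",c["img"])
    for t in ("spindle_knob","disc_hub","spindle_tip"): print(n,t,[(np.array(x["at"]),round(x["score"],2)) for x in ctrl.place_of(t,n)[:2]])
o=ctrl.get_obs();print(o["force"],o["ee_pos"],o["time_s"])
E
```

```text
scene spindle_knob [(array([ 0.4946, -0.0408,  0.0836]), 0.62)]
scene disc_hub [(array([ 0.4972, -0.0433,  0.0609]), 0.87)]
scene spindle_tip []
wrist spindle_knob [(array([ 0.4968, -0.0421,  0.0879]), 0.85), (array([ 0.4954, -0.0441,  0.0609]), 0.38)]
wrist disc_hub [(array([ 0.4983, -0.0435,  0.0625]), 0.82)]
wrist spindle_tip []
[-1.2205  0.0841  6.5458] [ 0.4948 -0.0421  0.0598] 28.525
```

{"api": "carry_out", "payload": {
  "commands": [
    [1,[0,0,0.4],[0,0,0]],
    [1,[0,0,0.3],[0,0,0]],
    [1,[0,0,0],[0,0,0]]
  ]
}}

```text
time_s: 28.9
ee_pos: [0.495, -0.0422, 0.0597]
eef_rot: [3.141, 0.001, 2.806]
force: [-2.9, -0.6, 12.1]
grip_width: 0.0313
grip_force: 45.0
```

{"api": "carry_out", "payload": {
  "commands": [
    [1,[0,0,0.4],[0,0,0]],
    [1,[0,0,0.2],[0,0,0]],
    [1,[0,0,0],[0,0,0]]
  ]
}}

```text
time_s: 29.28
ee_pos: [0.4952, -0.0422, 0.0596]
eef_rot: [3.141, 0.002, 2.806]
force: [-5.5, -0.5, 19.1]
grip_width: 0.0311
grip_force: 45.0
```

{"api": "carry_out", "payload": {
  "commands": [
    [1,[0,0,-1],[0,0,0]],
    [1,[0,0,-0.8],[0,0,0]],
    [1,[0,0,-0.3],[0,0,0]],
    [1,[0,0,0],[0,0,0]]
  ]
}}

```text
time_s: 29.78
ee_pos: [0.4945, -0.0421, 0.0599]
eef_rot: [-3.142, -0.0, 2.806]
force: [1.6, -0.4, -2.4]
grip_width: 0.0314
grip_force: 45.0
```

{"api": "carry_out", "payload": {
  "commands": [
    [1,[0,0,-0.4],[0,0,0]],
    [1,[0,0,0],[0,0,0]]
  ]
}}

```text
time_s: 30.02
ee_pos: [0.4944, -0.0421, 0.0604]
eef_rot: [-3.141, -0.0, 2.806]
force: [1.1, -0.6, -3.4]
grip_width: 0.0314
grip_force: 45.0
```

{"api": "carry_out", "payload": {
  "commands": [
    [1,[0,0,-0.5],[0,0,0]],
    [1,[0,0,0],[0,0,0]]
  ]
}}

```text
time_s: 30.28
ee_pos: [0.4945, -0.0421, 0.061]
eef_rot: [-3.142, -0.0, 2.806]
force: [1.8, -0.5, -4.1]
grip_width: 0.0314
grip_force: 45.0
```

{"api": "carry_out", "payload": {
  "commands": [
    [1,[0,0,-0.5],[0,0,0]],
    [1,[0,0,0],[0,0,0]]
  ]
}}

```text
time_s: 30.52
ee_pos: [0.4945, -0.0421, 0.0616]
eef_rot: [-3.142, -0.0, 2.806]
force: [1.4, -1.0, -2.4]
grip_width: 0.0312
grip_force: 45.0
```

{"api": "carry_out", "payload": {
  "commands": [
    [1,[0,0,-0.5],[0,0,0]],
    [1,[0,0,0],[0,0,0]]
  ]
}}

```text
time_s: 30.78
ee_pos: [0.4945, -0.0421, 0.0621]
eef_rot: [-3.142, -0.0, 2.806]
force: [2.0, 0.5, -4.0]
grip_width: 0.0314
grip_force: 45.0
```

{"api": "carry_out", "payload": {
  "commands": [
    [1,[0,0,-0.5],[0,0,0]],
    [1,[0,0,0],[0,0,0]]
  ]
}}

```text
time_s: 31.02
ee_pos: [0.4946, -0.0421, 0.0626]
eef_rot: [-3.142, 0.0, 2.806]
force: [1.2, -0.6, -2.6]
grip_width: 0.0309
grip_force: 45.0
```

{"api": "carry_out", "payload": {
  "commands": [
    [1,[0,0,-0.5],[0,0,0]],
    [1,[0,0,0],[0,0,0]]
  ]
}}

```text
time_s: 31.28
ee_pos: [0.4947, -0.0421, 0.0633]
eef_rot: [3.142, 0.0, 2.806]
force: [0.4, -0.1, -1.0]
grip_width: 0.0313
grip_force: 45.0
```

{"api": "carry_out", "payload": {
  "commands": [
    [1,[0,0,-1],[0,0,0]]
  ]
}}

```text
time_s: 31.4
ee_pos: [0.4946, -0.0421, 0.0642]
eef_rot: [3.142, 0.0, 2.806]
force: [-0.2, -0.1, -0.5]
grip_width: 0.0312
grip_force: 45.0
```

{"api": "carry_out", "payload": {
  "commands": [
    [1,[0,0,-1],[0,0,0]]
  ]
}}

```text
time_s: 31.52
ee_pos: [0.4947, -0.0421, 0.0653]
eef_rot: [3.142, 0.0, 2.806]
force: [1.7, -1.0, -0.9]
grip_width: 0.0313
grip_force: 45.0
```

{"api": "carry_out", "payload": {
  "commands": [
    [1,[0,0,-1],[0,0,0]]
  ]
}}

```text
time_s: 31.65
ee_pos: [0.4947, -0.0421, 0.0663]
eef_rot: [3.142, 0.0, 2.806]
force: [0.9, 0.3, 1.0]
grip_width: 0.0316
grip_force: 45.0
```

{"api": "carry_out", "payload": {
  "commands": [
    [1,[0,0,-1],[0,0,0]]
  ]
}}

```text
time_s: 31.78
ee_pos: [0.4947, -0.0422, 0.0673]
eef_rot: [-3.142, 0.001, 2.806]
force: [0.9, -1.3, 0.3]
grip_width: 0.0315
grip_force: 45.0
```

{"api": "carry_out", "payload": {
  "commands": [
    [1,[0,0,-1],[0,0,0]]
  ]
}}

```text
time_s: 31.9
ee_pos: [0.4946, -0.0421, 0.0681]
eef_rot: [3.142, 0.0, 2.806]
force: [1.5, -0.8, -2.0]
grip_width: 0.0313
grip_force: 45.0
```

{"api": "carry_out", "payload": {
  "commands": [
    [1,[0,0,-1],[0,0,0]]
  ]
}}

```text
time_s: 32.02
ee_pos: [0.4945, -0.042, 0.0691]
eef_rot: [3.142, -0.0, 2.806]
force: [2.2, -0.3, -1.5]
grip_width: 0.0311
grip_force: 45.0
```

{"api": "carry_out", "payload": {
  "commands": [
    [1,[0,0,0],[0,0,0]]
  ]
}}

```text
time_s: 32.15
ee_pos: [0.4946, -0.0421, 0.0691]
eef_rot: [3.142, 0.0, 2.806]
force: [0.9, -1.1, 0.3]
grip_width: 0.0313
grip_force: 45.0
```

```bash
python3 - <<'E'
from h import *
np.set_printoptions(precision=4,suppress=True)
for n in ("scene","wrist"):
    c=ctrl.camera(n);cv2.imwrite(f"pics/{n}11.png",c["img"])
    for t in ("spindle_knob","disc_hub"): print(n,t,[(np.array(x["at"]),round(x["score"],2)) for x in ctrl.place_of(t,n)[:2]])
c=ctrl.camera("scene");q=proj(c,[.4945,-.042,.06])[0].astype(int);print(q)
a=cv2.imread("pics/scene10.png");k=lambda i:cv2.resize(i[q[1]-35:q[1]+25,q[0]-40:q[0]+40],None,fx=7,fy=7,interpolation=2)[:300]
cv2.imwrite("pics/cmp.png",np.vstack([k(a),k(c["img"])]))
E
```

```text
scene spindle_knob [(array([ 0.4945, -0.0404,  0.0952]), 0.71)]
scene disc_hub [(array([ 0.4966, -0.043 ,  0.0615]), 0.82), (array([ 0.4621, -0.131 ,  0.0323]), 0.3)]
wrist spindle_knob [(array([ 0.4956, -0.0428,  0.0992]), 0.95)]
wrist disc_hub [(array([ 0.4975, -0.0406,  0.0586]), 0.95)]
[308 182]
```

View pics/cmp.png

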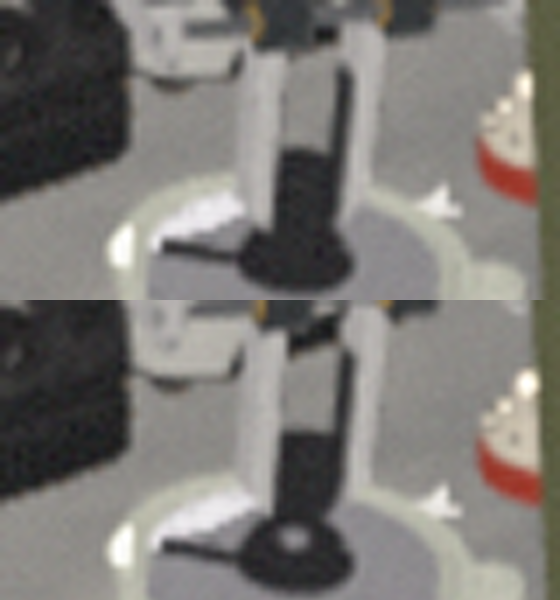

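{"api": "carry_out", "payload": {
  "commands": [
    [1,[0,0,-2],[0,0,0]],
    [1,[0,0,0],[0,0,0]]
  ]
}}

```text
time_s: 32.75
ee_pos: [0.4944, -0.042, 0.0711]
eef_rot: [-3.142, -0.0, 2.806]
force: [0.6, -0.1, -0.4]
grip_width: 0.0312
grip_force: 45.0
```

{"api": "carry_out", "payload": {
  "commands": [
    [1,[0,0,1],[0,0,0]]
  ]
}}

```text
time_s: 32.88
ee_pos: [0.4945, -0.0421, 0.07]
eef_rot: [3.142, -0.0, 2.806]
force: [0.9, 0.3, -0.4]
grip_width: 0.0314
grip_force: 45.0
```

{"api": "carry_out", "payload": {
  "commands": [
    [1,[0,0,1],[0,0,0]]
  ]
}}

```text
time_s: 33.0
ee_pos: [0.4946, -0.0421, 0.069]
eef_rot: [3.142, 0.0, 2.806]
force: [1.8, -0.7, 0.0]
grip_width: 0.0312
grip_force: 45.0
```

{"api": "carry_out", "payload": {
  "commands": [
    [1,[0,0,1],[0,0,0]]
  ]
}}

```text
time_s: 33.12
ee_pos: [0.4947, -0.0421, 0.068]
eef_rot: [3.142, 0.0, 2.806]
force: [1.6, -1.3, -0.3]
grip_width: 0.0313
grip_force: 45.0
```

{"api": "carry_out", "payload": {
  "commands": [
    [1,[0,0,1],[0,0,0]]
  ]
}}

```text
time_s: 33.25
ee_pos: [0.4947, -0.0422, 0.0671]
eef_rot: [3.142, 0.0, 2.806]
force: [1.7, -0.4, -0.2]
grip_width: 0.0315
grip_force: 45.0
```

{"api": "carry_out", "payload": {
  "commands": [
    [1,[0,0,1],[0,0,0]]
  ]
}}

```text
time_s: 33.38
ee_pos: [0.4947, -0.0421, 0.0661]
eef_rot: [3.142, 0.0, 2.806]
force: [2.0, -0.3, 2.4]
grip_width: 0.0309
grip_force: 45.0
```

{"api": "carry_out", "payload": {
  "commands": [
    [1,[0,0,1],[0,0,0]]
  ]
}}

```text
time_s: 33.5
ee_pos: [0.4946, -0.0421, 0.0651]
eef_rot: [3.142, 0.0, 2.806]
force: [1.1, -0.9, 1.6]
grip_width: 0.031
grip_force: 45.0
```

{"api": "carry_out", "payload": {
  "commands": [
    [1,[0,0,1],[0,0,0]]
  ]
}}

```text
time_s: 33.62
ee_pos: [0.4946, -0.0421, 0.0641]
eef_rot: [3.142, 0.0, 2.806]
force: [2.3, -0.0, -0.1]
grip_width: 0.0311
grip_force: 45.0
```

{"api": "carry_out", "payload": {
  "commands": [
    [1,[0,0,1],[0,0,0]]
  ]
}}

```text
time_s: 33.75
ee_pos: [0.4945, -0.0421, 0.0629]
eef_rot: [-3.142, -0.0, 2.806]
force: [1.1, -0.8, -1.1]
grip_width: 0.0313
grip_force: 45.0
```

{"api": "carry_out", "payload": {
  "commands": [
    [1,[0,0,1],[0,0,0]]
  ]
}}

```text
time_s: 33.88
ee_pos: [0.4944, -0.0421, 0.0618]
eef_rot: [-3.141, -0.0, 2.806]
force: [2.1, -1.0, -0.3]
grip_width: 0.0312
grip_force: 45.0
```

{"api": "carry_out", "payload": {
  "commands": [
    [1,[0,0,1],[0,0,0]]
  ]
}}

```text
time_s: 34.0
ee_pos: [0.4945, -0.0421, 0.0608]
eef_rot: [-3.141, -0.0, 2.806]
force: [1.1, -0.5, -2.3]
grip_width: 0.0316
grip_force: 45.0
```

{"api": "carry_out", "payload": {
  "commands": [
    [1,[0,0,1],[0,0,0]]
  ]
}}

```text
time_s: 34.12
ee_pos: [0.4946, -0.0421, 0.0599]
eef_rot: [-3.142, 0.0, 2.806]
force: [1.7, -1.1, -0.6]
grip_width: 0.0312
grip_force: 45.0
```

{"api": "carry_out", "payload": {
  "commands": [
    [1,[0,1.2,0],[0,0,0]],
    [1,[0,1,0],[0,0,0]]
  ]
}}

```text
time_s: 34.38
ee_pos: [0.4951, -0.0404, 0.06]
eef_rot: [-3.141, -0.0, 2.806]
force: [0.1, -6.1, -2.5]
grip_width: 0.0311
grip_force: 45.0
```

{"api": "carry_out", "payload": {
  "commands": [
    [1,[0,-1.2,0],[0,0,0]],
    [1,[0,-1,0],[0,0,0]]
  ]
}}

```text
time_s: 34.62
ee_pos: [0.4946, -0.0419, 0.0601]
eef_rot: [3.141, 0.0, 2.806]
force: [2.4, 1.0, -2.1]
grip_width: 0.0314
grip_force: 45.0
```

{"api": "carry_out", "payload": {
  "commands": [
    [1,[0,-1.2,0],[0,0,0]],
    [1,[0,-1,0],[0,0,0]]
  ]
}}

```text
time_s: 34.88
ee_pos: [0.494, -0.0438, 0.0601]
eef_rot: [3.141, 0.0, 2.806]
force: [4.3, 5.9, -2.4]
grip_width: 0.0315
grip_force: 45.0
```

{"api": "carry_out", "payload": {
  "commands": [
    [1,[0,1.2,0],[0,0,0]],
    [1,[0,1,0],[0,0,0]]
  ]
}}

```text
time_s: 35.12
ee_pos: [0.4945, -0.0423, 0.06]
eef_rot: [-3.141, -0.0, 2.806]
force: [2.3, -1.4, -1.8]
grip_width: 0.0313
grip_force: 45.0
```

{"api": "carry_out", "payload": {
  "commands": [
    [1,[-0.4,0,0.6],[0,0,0]],
    [1,[0,0,0.5],[0,0,0]],
    [1,[0,0,0.4],[0,0,0]],
    [1,[0,0,0.3],[0,0,0]]
  ]
}}

```text
time_s: 35.62
ee_pos: [0.4954, -0.0424, 0.0597]
eef_rot: [3.141, 0.001, 2.806]
force: [-4.3, 0.1, 19.2]
grip_width: 0.0313
grip_force: 45.0
```

{"api": "carry_out", "payload": {
  "commands": [
    [1,[0,0,0.2],[0,0,0]],
    [1,[0,0,0],[0,0,0]]
  ]
}}

```text
time_s: 35.88
ee_pos: [0.4955, -0.0423, 0.0597]
eef_rot: [3.141, 0.002, 2.806]
force: [-3.8, 0.2, 18.7]
grip_width: 0.0313
grip_force: 45.0
```

{"api": "carry_out", "payload": {
  "commands": [
    [1,[0,0,-1],[0,0,0]],
    [1,[0,0,-1],[0,0,0]]
  ]
}}

```text
time_s: 36.12
ee_pos: [0.4949, -0.0422, 0.0601]
eef_rot: [3.142, -0.0, 2.806]
force: [2.4, 0.7, -3.4]
grip_width: 0.031
grip_force: 45.0
```

{"api": "carry_out", "payload": {
  "commands": [
    [1,[0,0,-0.5],[0,0,0]]
  ]
}}

```text
time_s: 36.25
ee_pos: [0.4947, -0.0422, 0.0603]
eef_rot: [-3.142, -0.001, 2.806]
force: [1.8, -0.5, -4.2]
grip_width: 0.0317
grip_force: 45.0
```

{"api": "carry_out", "payload": {
  "commands": [
    [1,[0,0,1],[0,0,0]],
    [1,[0,0,0.8],[0,0,0]],
    [1,[0,0,-0.6],[0,0,0]],
    [0.5,[0,0,0],[0,0,0]],
    [0.4,[0,0,0],[0,0,0]],
    [0.4,[0,0,-15],[0,0,0]],
    [0.4,[0,0,-40],[0,0,0]],
    [0.6,[0,0,-20],[0,0,0]],
    [1,[0,0,0],[0,0,0]],
    [1,[0,0,0],[0,0,0]]
  ],
  "squeeze": 20
}}

```text
time_s: 37.5
ee_pos: [0.4945, -0.0422, 0.1337]
eef_rot: [-3.141, -0.001, 2.806]
force: [0.3, -0.1, -0.1]
grip_width: 0.0297
grip_force: 0.0
```

```bash
python3 - <<'E'
from h import *
np.set_printoptions(precision=4,suppress=True)
for n in ("scene","wrist"):
    c=ctrl.camera(n);cv2.imwrite(f"pics/{n}12.png",c["img"])
    for t in ("spindle_knob","disc_hub"): print(n,t,[(np.array(x["at"]),round(x["score"],2)) for x in ctrl.place_of(t,n)[:2]])
o=ctrl.get_obs();print(o["ee_pos"],o["force"],o["grip_width"],o["time_s"])
E
```

```text
scene spindle_knob [(array([ 0.5456, -0.2623, -0.0028]), 0.7), (array([ 0.4975, -0.0393,  0.0877]), 0.53)]
scene disc_hub [(array([ 0.4977, -0.0432,  0.0607]), 0.87)]
wrist spindle_knob [(array([ 0.4926, -0.0421,  0.0908]), 0.92)]
wrist disc_hub [(array([ 0.4993, -0.0432,  0.0619]), 0.79)]
[ 0.4948 -0.0422  0.1339] [-0.5391  0.3012  0.1121] 0.005815156530466676 37.8
```

{"api": "carry_out", "payload": {
  "commands": [
    [1,[0,0,10],[0,0,0]],
    [1,[0,0,10],[0,0,0]],
    [1,[0,0,4],[0,0,0]]
  ]
}}

```text
time_s: 38.17
ee_pos: [0.4945, -0.0422, 0.1092]
eef_rot: [-3.141, -0.001, 2.806]
force: [-0.2, -1.0, 0.7]
grip_width: 0.0009
grip_force: 0.0
```

{"api": "carry_out", "payload": {
  "commands": [
    [1,[0,0,1],[0,0,0]]
  ]
}}

```text
time_s: 38.3
ee_pos: [0.4948, -0.0422, 0.109]
eef_rot: [-3.141, -0.001, 2.806]
force: [0.0, -0.0, -0.2]
grip_width: 0.0007
grip_force: 0.0
```

{"api": "carry_out", "payload": {
  "commands": [
    [1,[0,0,1],[0,0,0]]
  ]
}}

```text
time_s: 38.42
ee_pos: [0.4951, -0.0422, 0.1085]
eef_rot: [3.142, 0.0, 2.806]
force: [-0.2, 0.2, -0.6]
grip_width: 0.0004
grip_force: 0.0
```

{"api": "carry_out", "payload": {
  "commands": [
    [1,[0,0,0.7],[0,0,0]]
  ]
}}

```text
time_s: 38.55
ee_pos: [0.495, -0.0423, 0.1078]
eef_rot: [3.142, 0.0, 2.806]
force: [-0.0, 0.1, 0.5]
grip_width: 0.0006
grip_force: 0.0
```

{"api": "carry_out", "payload": {
  "commands": [
    [1,[0,0,0.8],[0,0,0]]
  ]
}}

```text
time_s: 38.67
ee_pos: [0.495, -0.0422, 0.1069]
eef_rot: [3.142, 0.0, 2.806]
force: [0.2, 0.5, -0.6]
grip_width: 0.0001
grip_force: 0.0
```

{"api": "carry_out", "payload": {
  "commands": [
    [1,[0,0,0.8],[0,0,0]]
  ]
}}

```text
time_s: 38.8
ee_pos: [0.495, -0.0422, 0.1061]
eef_rot: [3.142, 0.0, 2.806]
force: [0.1, 0.6, 0.2]
grip_width: 0.0005
grip_force: 0.0
```

{"api": "carry_out", "payload": {
  "commands": [
    [1,[0,0,0.5],[0,0,0]]
  ]
}}

```text
time_s: 38.92
ee_pos: [0.4949, -0.0422, 0.1055]
eef_rot: [3.142, -0.0, 2.806]
force: [0.1, -1.3, -1.1]
grip_width: 0.0005
grip_force: 0.0
```

{"api": "carry_out", "payload": {
  "commands": [
    [1,[0,0,1],[0,0,0]],
    [1,[0,0,0.8],[0,0,0]]
  ]
}}

```text
time_s: 39.17
ee_pos: [0.4949, -0.0422, 0.1037]
eef_rot: [-3.142, 0.0, 2.806]
force: [-0.0, 0.4, 0.4]
grip_width: 0.0001
grip_force: 0.0
```

{"api": "carry_out", "payload": {
  "commands": [
    [1,[0,0,3],[0,0,0]],
    [1,[0,0,2],[0,0,0]]
  ]
}}

```text
time_s: 39.42
ee_pos: [0.4949, -0.0422, 0.0985]
eef_rot: [-3.142, -0.0, 2.806]
force: [-0.0, 0.4, -0.6]
grip_width: 0.0006
grip_force: 0.0
```

{"api": "carry_out", "payload": {
  "commands": [
    [1,[0,0,1],[0,0,0]],
    [1,[0,0,1],[0,0,0]]
  ]
}}

```text
time_s: 39.67
ee_pos: [0.4949, -0.0422, 0.0967]
eef_rot: [-3.142, 0.0, 2.806]
force: [-0.8, -0.1, -0.4]
grip_width: 0.0001
grip_force: 0.0
```

{"api": "carry_out", "payload": {
  "commands": [
    [1,[0,0,1],[0,0,0]],
    [1,[0,0,1],[0,0,0]]
  ]
}}

```text
time_s: 39.92
ee_pos: [0.4949, -0.0422, 0.0947]
eef_rot: [3.142, 0.0, 2.806]
force: [-0.2, -0.1, 0.6]
grip_width: 0.0002
grip_force: 0.0
```

{"api": "carry_out", "payload": {
  "commands": [
    [1,[0,0,1],[0,0,0]],
    [1,[0,0,1],[0,0,0]]
  ]
}}

```text
time_s: 40.17
ee_pos: [0.4949, -0.0422, 0.0927]
eef_rot: [3.142, 0.0, 2.806]
force: [0.5, 0.7, 0.0]
grip_width: 0.0003
grip_force: 0.0
```

{"api": "carry_out", "payload": {
  "commands": [
    [1,[0,0,1],[0,0,0]],
    [1,[0,0,1],[0,0,0]]
  ]
}}

```text
time_s: 40.42
ee_pos: [0.4949, -0.0422, 0.0907]
eef_rot: [-3.142, 0.0, 2.806]
force: [-0.4, -0.7, -0.5]
grip_width: 0.0009
grip_force: 0.0
```

{"api": "carry_out", "payload": {
  "commands": [
    [1,[0,0,1],[0,0,0]],
    [1,[0,0,0.8],[0,0,0]]
  ]
}}

```text
time_s: 40.67
ee_pos: [0.4949, -0.0422, 0.0889]
eef_rot: [3.142, -0.0, 2.806]
force: [0.1, 0.2, -0.3]
grip_width: 0.0006
grip_force: 0.0
```

{"api": "carry_out", "payload": {
  "commands": [
    [1,[0,0,1],[0,0,0]],
    [1,[0,0,0.8],[0,0,0]]
  ]
}}

```text
time_s: 40.92
ee_pos: [0.4949, -0.0422, 0.0871]
eef_rot: [3.142, 0.0, 2.806]
force: [0.7, -0.2, -0.2]
grip_width: 0.0004
grip_force: 0.0
```

{"api": "carry_out", "payload": {
  "commands": [
    [1,[0,0,0.9],[0,0,0]],
    [1,[0,0,0.8],[0,0,0]]
  ]
}}

```text
time_s: 41.18
ee_pos: [0.4956, -0.0423, 0.0867]
eef_rot: [3.141, 0.002, 2.806]
force: [-4.9, 0.1, 18.5]
grip_width: 0.0003
grip_force: 9.1
```

{"api": "carry_out", "payload": {
  "commands": [
    [1,[0,0,-3],[0,0,0]],
    [1,[0,0,-40],[0,0,0]],
    [1,[0,0,-50],[0,0,0]],
    [1,[0,0,0],[0,0,0]]
  ]
}}

```text
time_s: 41.68
ee_pos: [0.4964, -0.0424, 0.1817]
eef_rot: [3.141, 0.006, 2.806]
force: [-0.4, 0.1, 0.2]
grip_width: 0.0003
grip_force: 0.0
```

```bash
python3 - <<'E'
from h import *
c=ctrl.camera("wrist");print(ctrl.place_of("spindle_knob","wrist")[:1],ctrl.get_obs()["force"])
print(ctrl.hand_in())
E
```

```text
[{'at': [0.493, -0.0434, 0.0908], 'score': 0.93}] [-0.81872857 -0.6499435  -0.17066805]
the job is handed in; nothing more can be done
None
```

I laid the third disc on the stack, passed the spindle through all three hubs into the socket and pressed it to a hard stop at 19 N, then handed the job in at about 42 s; the knob sits at home height (91 mm above the worktop), but I never clearly felt the 8 N catch or the click, only a bump of about 3 N going in and about 3 N of resistance to a light pull.

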